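# Load and close the casting chamber

### The arm

A 6-joint arm with a two-finger parallel gripper is mounted at the origin on the work surface. World frame = base frame: x ahead of the robot, y to its left, z up, the work surface at z = 0. Lengths are in m, angles in rad, forces in N, time in s.
With the tool pointing down it reaches from about 0.35 to 0.8 m from the base axis. Payload 7.3 kg.
Tool frame: the origin (TCP) lies between the finger pads; the fingertips stand 25 mm ahead of it and the grasp point (between the pads) lies 6 mm ahead of it (r.tip_extent is the distance from the TCP to the fingertips, in m); z points along the fingers, y is the direction in which the jaws open and shut (so a half turn about z gives the same grasp; the last joint's range is limited). The gripper opens to 85 mm and grips with 20 to 120 N. Pads are 22 mm wide; open, the fingers measure 114 mm over their backs; the gripper's body (76 mm by 85 mm) begins 54 mm behind the grasp point. The pads swing forward as they close: fully open they stand 13 mm farther back than shut.
Start: joints at [1.186, 0.342, 1.524, -0, 1.275, -0.146], TCP at [0.124, 0.51, 0.256] pointing down, gripper open.
Joint ranges: [-2.53, 2.53], [-0.77, 2.02], [0.04, 2.7], [-1, 4.14], [0.28, 2.66], [-3.11, 3.11]. Speed limits (rad/s): [2.57, 2.57, 3.14, 3.14, 3.14, 3.14].

### API

Orientations are given as a unit quaternion [x, y, z, w].
In Python, from workcell import r, command_gripper, optics gives the robot as it stands. The module is installed in compiled form; this text tells all that it offers. Calls block until the motion is done:
- r.reach(position, orientation): joint-space move of the TCP to a pose.
- r.move_straight(position, orientation=None, speed=0.15, max_force=None): straight line of the TCP; orientation=None keeps the orientation; speed is the mean speed in m/s. With max_force (N) it stops when the force on the tool has changed by that much, and returns True; else False.
- r.movej(angles): joint-space move.
- command_gripper(opening, force=None): finger opening in m; force is the grip in N (None keeps the last); returns when the fingers have stopped.
- r.hold(seconds).
- r.solve_ik(position, orientation): joint angles nearest the present ones, or None.
- r.read_state(): the state.
- optics.get_image(name): name is "side" or "top" or "wrist"; returns (picture, depth): 400x640x3 uint8, red, green, blue; 400x640 float32, m along the optical axis (not along the pixel's ray), 0 where there is no reading.
- optics.camera_model(name): a dict with "K" (3x3 intrinsics, pixels), "k1" (the pictures are not rectified: a ray, as slopes to the right and down, at radius r is drawn at 1 + k1 r^2 times it, then the intrinsics apply), "R" (3x3) and "t" (3): a world point X has camera coordinates R X + t; the wrist camera has in their place "tool_from_camera" (4x4, takes a point from camera to tool coordinates, whose origin is the TCP and whose axes are the flange's). Camera axes: x right, y down, z forward; pixel columns grow to the right and rows downward; lengths in m; the calibration is good to about 2 mm. A picture is of the moment at which its call begins: read the wrist's pose just before it. camera_model takes no time and is no camera call.
A pose or a line that the arm cannot do raises r.PlanningError and nothing moves.
- r.finish_job(): hands the job in, once; it reports no verdict.
The state is a dict: "time_s": time; "joint_positions": joint angles; "dq": joint speeds; "tau": joint torques, N m; "eef_pos": TCP position; "eef_rot": TCP orientation; "contact_force": force on the tool from outside, world axes, zero at the start; "torque": the same for the moment, N m; "grip_width": finger opening in m.
Only numpy, scipy, OpenCV 4.12 (cv2) and the standard library are available. Lean on these libraries where they do the work, as an engineer would, in place of code of your own. Each camera call takes 0.05 s, during which the arm holds its last target.

### The job

Pile all the mould plates squarely on the black pad of the casting chamber, long sides along the pad, then lower the clear cover over the pile so that its slots drop over the four orange keys. Snug the keys clockwise in star order so that the flange seats evenly: turn one key about half way, next the one diagonally opposite, then the other two about half way; then a second round, again one diagonal pair before the other, until all four are fully home. Leave the paint bottles and the cup where they are.

Things in the scene. Friction and masses are not known exactly. Their poses are not given: they have to be found in the camera images.
- chamber: Grey base of a small casting chamber, fixed, 232 x 200 x 18 mm; origin at the centre of its underside, on the bench; z up. It has a black pile pad in the middle, four rubber spring posts and four orange upright clamp keys at (+-84, +-56) mm of its frame.
- pad (a point): Centre of the top of the black pad, 84 x 54 mm (long side along the base's x), 24 mm above the bench; the plates are piled here.
- cover_handle (a point): Centre of the loose cover's (0.6 kg) black handle bar: 70 mm long (along the cover's x), 16 mm wide, 14 mm tall, 16 mm clear below it; the underside of the flange is 88 mm lower. With the cover dropped over the keys, loose on the spring posts (they give about 1 mm), this point is about 111 mm above the bench; keys turned home draw it about 3 mm further down (about 6 N each).
- cover_base (a point): Centre of the underside of the cover's aluminium flange, 216 (x) x 184 (y) x 10 mm. On it a clear box, 108 x 78 mm outside, 100 x 70 mm inside, open below, inside roof 60 mm above this point. Four slots, 54 mm along y and 24 mm along x, centred at (+-84, +-56) mm of the cover's frame, pass over the four keys while these stand at 0. It fits either way round.
- plate0_mid (a point): Mould plate blue, loose, 80 mm (its x) x 50 mm (its y) x 12 mm, 0.11 kg; this point is its centre, 6 mm above its underside. May be absent.
- plate1_mid (a point): Mould plate cream, loose, 80 mm (its x) x 50 mm (its y) x 12 mm, 0.11 kg; this point is its centre, 6 mm above its underside. May be absent.
- plate2_mid (a point): Mould plate red, loose, 80 mm (its x) x 50 mm (its y) x 12 mm, 0.11 kg; this point is its centre, 6 mm above its underside. May be absent.
- plate3_mid (a point): Mould plate grey-green, loose, 80 mm (its x) x 50 mm (its y) x 12 mm, 0.11 kg; this point is its centre, 6 mm above its underside. May be absent.
- key0 (a joint): Turn of the front left (-x +y of the base's frame, front is the robot's side) key, rad: 0 = blade along the base's y, to pass the slot (starts within 0.05 of it); grows clockwise seen from above, to its stop at 1.5 (home). It stays where it is left. Diagonals: 0 and 2, 1 and 3. Turning screws it down 3.3 mm per rad; it meets the flange after about 0.6 rad.
- key0_grip (a point): Grip point of that key: an orange upright blade 12 mm thick (its x) and 44 mm wide (its y); it turns about the vertical through this point. At turn 0 the point is 60 mm above the bench; the blade goes on 10 mm above it, then a thinner tip (7 x 32 mm) 10 mm more; its lower edge is 25 mm below it.
- key1 (a joint): Turn of the front right (-x -y) key, rad: 0 = blade along the base's y, to pass the slot (starts within 0.05 of it); grows clockwise seen from above, to its stop at 1.5 (home). It stays where it is left. Diagonals: 0 and 2, 1 and 3. Turning screws it down 3.3 mm per rad; it meets the flange after about 0.6 rad.
- key1_grip (a point): Grip point of that key: an orange upright blade 12 mm thick (its x) and 44 mm wide (its y); it turns about the vertical through this point. At turn 0 the point is 60 mm above the bench; the blade goes on 10 mm above it, then a thinner tip (7 x 32 mm) 10 mm more; its lower edge is 25 mm below it.
- key2 (a joint): Turn of the rear right (+x -y) key, rad: 0 = blade along the base's y, to pass the slot (starts within 0.05 of it); grows clockwise seen from above, to its stop at 1.5 (home). It stays where it is left. Diagonals: 0 and 2, 1 and 3. Turning screws it down 3.3 mm per rad; it meets the flange after about 0.6 rad.
- key2_grip (a point): Grip point of that key: an orange upright blade 12 mm thick (its x) and 44 mm wide (its y); it turns about the vertical through this point. At turn 0 the point is 60 mm above the bench; the blade goes on 10 mm above it, then a thinner tip (7 x 32 mm) 10 mm more; its lower edge is 25 mm below it.
- key3 (a joint): Turn of the rear left (+x +y) key, rad: 0 = blade along the base's y, to pass the slot (starts within 0.05 of it); grows clockwise seen from above, to its stop at 1.5 (home). It stays where it is left. Diagonals: 0 and 2, 1 and 3. Turning screws it down 3.3 mm per rad; it meets the flange after about 0.6 rad.
- key3_grip (a point): Grip point of that key: an orange upright blade 12 mm thick (its x) and 44 mm wide (its y); it turns about the vertical through this point. At turn 0 the point is 60 mm above the bench; the blade goes on 10 mm above it, then a thinner tip (7 x 32 mm) 10 mm more; its lower edge is 25 mm below it.
- paint_a: White paint bottle, bystander, 44 mm wide, 95 mm tall; origin at the centre of its underside. Leave it alone.
- paint_b: Ochre paint bottle, bystander, 44 mm wide, 95 mm tall; origin at the centre of its underside. Leave it alone.
- water_cup: White water cup, bystander, 76 mm wide, 80 mm tall; origin at the centre of its underside. Leave it alone.
Mind the look-alikes: they are no part of the job. Several things look just like the part that bears plate1_mid: the one meant starts nearest to the robot's base. There is more than one size of the part that bears plate2_mid; the job needs the smaller.

How it is judged:
On the way, in this order (a step that is already met when the one before it is completed fails the run):
1. all plates piled squarely on the pad (horizontal distance between each of plate0_mid, plate1_mid, plate2_mid, plate3_mid and pad below 0.008 m and angle between the x axis of each of plate0_mid, plate1_mid, plate2_mid, plate3_mid and the x axis of chamber, either way round below 0.12 rad and angle between each of plate0_mid, plate1_mid, plate2_mid, plate3_mid's own z axis and vertical below 0.06 rad and z of plate0_mid in the frame of pad between 0.003 and 0.045 m and z of plate1_mid in the frame of pad between 0.003 and 0.045 m and z of plate2_mid in the frame of pad between 0.003 and 0.045 m and z of plate3_mid in the frame of pad between 0.003 and 0.045 m), for 0.2 s.
2. cover down over all four keys, keys still slack (horizontal distance between cover_handle and pad below 0.009 m and angle between the x axis of cover_handle and the x axis of chamber, either way round below 0.09 rad and angle between cover_handle's own z axis and vertical below 0.03 rad and z of cover_handle in the frame of chamber below 0.1145 m and value of joint each of key0, key1, key2, key3 below 0.3 rad), for 0.2 s.
3. one diagonal pair turned about half way, the other pair still slack (((value of joint key0 between 0.45 and 1.1 rad and value of joint key2 between 0.45 and 1.1 rad and value of joint each of key1, key3 below 0.3 rad) or (value of joint key1 between 0.45 and 1.1 rad and value of joint key3 between 0.45 and 1.1 rad and value of joint each of key0, key2 below 0.3 rad))), for 0.2 s.
4. all four turned about half way (value of joint key0 between 0.45 and 1.1 rad and value of joint key1 between 0.45 and 1.1 rad and value of joint key2 between 0.45 and 1.1 rad and value of joint key3 between 0.45 and 1.1 rad), for 0.2 s.
5. one diagonal pair fully home, the other pair still about half way (((value of joint each of key0, key2 above 1.35 rad and value of joint key1 between 0.45 and 1.1 rad and value of joint key3 between 0.45 and 1.1 rad) or (value of joint each of key1, key3 above 1.35 rad and value of joint key0 between 0.45 and 1.1 rad and value of joint key2 between 0.45 and 1.1 rad))), for 0.2 s.
6. all four fully home (value of joint each of key0, key1, key2, key3 above 1.35 rad), for 0.2 s.
At the end, for the whole second after the job is handed in: All keys beyond 1.35 rad; cover within 9 mm and 0.09 rad of the base, tilt under 0.03 rad, handle centre under 110.5 mm; plates on the pad within 14 mm, 0.35 rad (8 mm, 0.12 rad when piled, before the cover goes on). Half way: 0.45 to 1.1 rad (all of step 6 and horizontal distance between cover_handle and pad below 0.009 m and angle between the x axis of cover_handle and the x axis of chamber, either way round below 0.09 rad and angle between cover_handle's own z axis and vertical below 0.03 rad and z of cover_handle in the frame of chamber below 0.1105 m and horizontal distance between each of plate0_mid, plate1_mid, plate2_mid, plate3_mid and pad below 0.014 m and angle between the x axis of each of plate0_mid, plate1_mid, plate2_mid, plate3_mid and the x axis of chamber, either way round below 0.35 rad and angle between each of plate0_mid, plate1_mid, plate2_mid, plate3_mid's own z axis and vertical below 0.06 rad and z of plate0_mid in the frame of pad between 0.003 and 0.045 m and z of plate1_mid in the frame of pad between 0.003 and 0.045 m and z of plate2_mid in the frame of pad between 0.003 and 0.045 m and z of plate3_mid in the frame of pad between 0.003 and 0.045 m); the robot touches nothing.
It fails at once if a key turned fully home while another is not yet part turned ((value of joint key0 above 1.25 rad and value of joint key1 below 0.4 rad) or (value of joint key0 above 1.25 rad and value of joint key2 below 0.4 rad) or (value of joint key0 above 1.25 rad and value of joint key3 below 0.4 rad) or (value of joint key1 above 1.25 rad and value of joint key0 below 0.4 rad) or (value of joint key1 above 1.25 rad and value of joint key2 below 0.4 rad) or (value of joint key1 above 1.25 rad and value of joint key3 below 0.4 rad) or (value of joint key2 above 1.25 rad and value of joint key0 below 0.4 rad) or (value of joint key2 above 1.25 rad and value of joint key1 below 0.4 rad) or (value of joint key2 above 1.25 rad and value of joint key3 below 0.4 rad) or (value of joint key3 above 1.25 rad and value of joint key0 below 0.4 rad) or (value of joint key3 above 1.25 rad and value of joint key1 below 0.4 rad) or (value of joint key3 above 1.25 rad and value of joint key2 below 0.4 rad)).
It fails at once if a bystander moved or tipped (distance of any of paint_a, paint_b, water_cup from where it was at the start of the episode above 0.03 m or angle between any of paint_a, paint_b, water_cup's own z axis and vertical above 0.4 rad).
Of plate0, plate1, plate2, plate3 only 2 to 4 are there at a start; the rules pass over those that are not, and their reading is None.
At some moment in a run one of plate0, plate1, plate2, plate3 may be knocked a few centimetres aside while the robot is not near it.
It also fails if it takes over 210 s, if anything falls off the work surface, if the arm or the gripper's body presses on something with over 40 N, if the wrist force passes 120 N, or if a joint passes its speed limit or range.

## Working session

There is one attempt and no reset: what is moved stays moved. The work goes in short steps, each a Python script; the robot and the scene stay as the last script left them, time stands still between calls to the robot, and variables do not carry over. Pictures are saved under pics/ and viewed, and the job is handed in when it is done.

```bash
mkdir -p pics
python3 - <<'E'
from workcell import r, command_gripper, optics
import cv2,numpy as np
print(r.read_state()['time_s'])
for n in ['side','top','wrist']:
    st=r.read_state()
    im,d=optics.get_image(n); cv2.imwrite(f'pics/{n}0.png',im[:,:,::-1]); np.save(f'pics/{n}0.npy',d)
    m=optics.camera_model(n); print(n,m, (d==0).mean())
print(r.tip_extent)
E
```

```text
0.0
side {'K': array([[415.955222  ,   0.        , 325.46693504],
       [  0.        , 415.955222  , 201.21780711],
       [  0.        ,   0.        ,   1.        ]]), 'k1': -0.020699228090562453, 'R': array([[ 0.77655213, -0.62972255, -0.02040347],
       [-0.47029072, -0.55778791, -0.68388543],
       [ 0.41927727,  0.54066825, -0.72930406]]), 't': array([-0.51390156,  0.29888292,  0.95367426])} 0.00387890625
top {'K': array([[432.05739119,   0.        , 334.06962076],
       [  0.        , 432.05739119, 203.02760549],
       [  0.        ,   0.        ,   1.        ]]), 'k1': -0.09119313343982285, 'R': array([[ 0.02272148, -0.99953561, -0.02030515],
       [-0.99193674, -0.02000647, -0.12514489],
       [ 0.12468054,  0.0229849 , -0.99193067]]), 't': array([-0.054046  ,  0.61487122,  1.1747513 ])} 0.003921875
wrist {'K': array([[333.76873954,   0.        , 317.43509506],
       [  0.        , 333.76873954, 194.45228511],
       [  0.        ,   0.        ,   1.        ]]), 'k1': -0.05690127256039203, 'tool_from_camera': array([[ 1.18968685e-03, -9.64346570e-01, -2.64639901e-01,
         6.79294956e-02],
       [ 9.99999284e-01,  1.11382034e-03,  4.36733730e-04,
         2.99768562e-04],
       [-1.26401369e-04, -2.64640231e-01,  9.64347205e-01,
        -1.17422668e-01],
       [ 0.00000000e+00,  0.00000000e+00,  0.00000000e+00,
         1.00000000e+00]])} 0.00409375
0.025
```

View pics/top0.png

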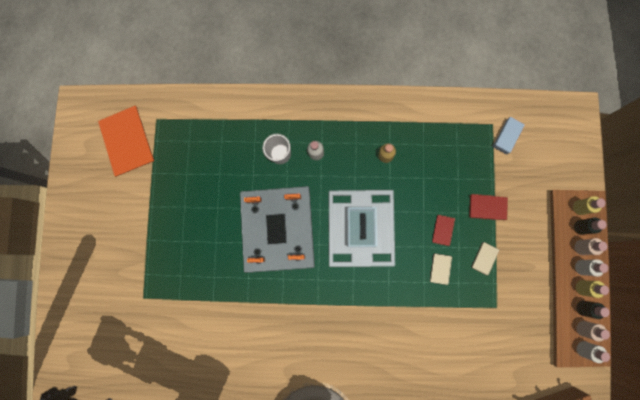

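View pics/side0.png

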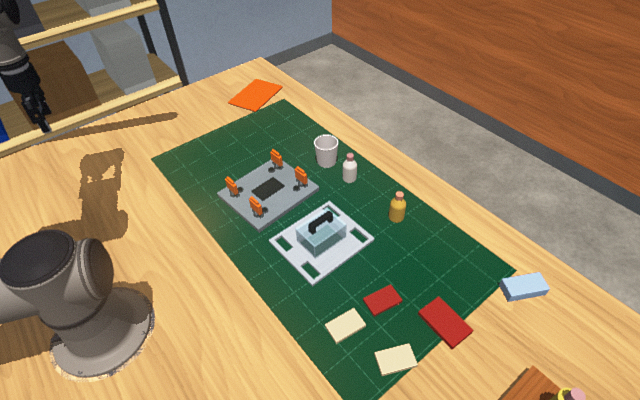

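View pics/wrist0.png

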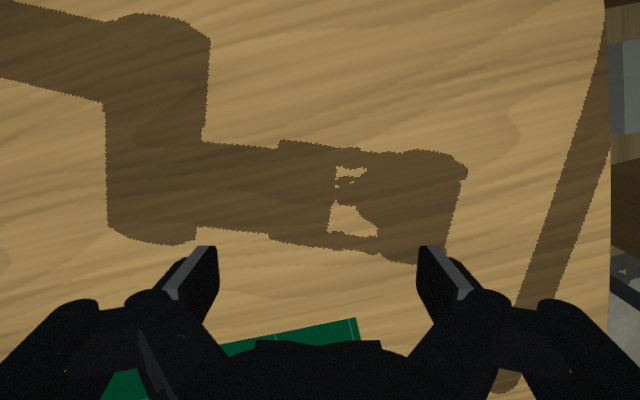

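Top view: the chamber is at about (277,229) and the cover at about (362,228). Small red is at (444,230) and large red at (489,207). The two creams are at (441,269) and (485,259), and a light blue block is at (509,135). Next I'll measure these.

```bash
cat > h.py <<'E'
from workcell import r, command_gripper, optics
import cv2,numpy as np
from scipy.spatial.transform import Rotation as Ro
def cam(name,st=None):
    m=optics.camera_model(name)
    if 'R' in m: R=np.array(m['R']);t=np.array(m['t']); return m['K'],m['k1'],R.T,-R.T@t
    T=np.array(m['tool_from_camera']); W=np.eye(4); W[:3,:3]=Ro.from_quat(st['eef_rot']).as_matrix(); W[:3,3]=st['eef_pos']
    G=W@T; return m['K'],m['k1'],G[:3,:3],G[:3,3]
def rays(uv,K,k1):
    return cv2.undistortPoints(np.asarray(uv,float).reshape(-1,1,2),K,np.array([k1,0,0,0.])).reshape(-1,2)
def cloud(d,c):
    K,k1,R,p=c; h,w=d.shape; v,u=np.mgrid[:h,:w]
    s=rays(np.stack([u,v],-1).reshape(-1,2),K,k1).reshape(h,w,2)
    P=np.dstack([s[...,0]*d,s[...,1]*d,d]); X=P@R.T+p; X[d==0]=np.nan; return X
def px2z(uv,z,c):
    K,k1,R,p=c; s=rays(uv,K,k1); D=np.c_[s,np.ones(len(s))]@R.T
    return p+D*((z-p[2])/D[:,2])[:,None]
def proj(X,c):
    K,k1,R,p=c; X=np.atleast_2d(X); Pc=(X-p)@R; s=Pc[:,:2]/Pc[:,2:]; q=1+k1*(s**2).sum(1,keepdims=True); s=s*q
    return s*[K[0,0],K[1,1]]+K[:2,2]
def shot(name,tag=None):
    st=r.read_state(); im,d=optics.get_image(name)
    if tag: cv2.imwrite(f'pics/{tag}.png',im[:,:,::-1])
    return im,d,cam(name,st),st
def rect(mask,z,c):
    n,l,s,ce=cv2.connectedComponentsWithStats(mask.astype(np.uint8)); out=[]
    for i in range(1,n):
        if s[i,4]<60: continue
        cs,_=cv2.findContours((l==i).astype(np.uint8),cv2.RETR_EXTERNAL,cv2.CHAIN_APPROX_NONE)
        X=px2z(cs[0].reshape(-1,2),z,c)[:,:2]
        (cx,cy),(a,b),an=cv2.minAreaRect((X*1000).astype(np.float32))
        if a<b: a,b,an=b,a,an+90
        out.append(dict(px=ce[i].round(),c=(cx/1000,cy/1000),size=(a,b),yaw=np.deg2rad((an+90)%180-90),n=s[i,4]))
    return out
def down(yaw): # tool x along direction? z down, tool y axis at world yaw 'yaw'
    y=np.array([np.cos(yaw),np.sin(yaw),0]); z=np.array([0,0,-1.]); x=np.cross(y,z)
    return Ro.from_matrix(np.c_[x,y,z]).as_quat()
def moved(p): print(p)
E
python3 - <<'E'
from h import *
for n in ['top','side']:
    im=cv2.imread(f'pics/{n}0.png'); d=np.load(f'pics/{n}0.npy'); c=cam(n); X=cloud(d,c)
    pts={'top':dict(blue=(509,135),redL=(489,207),redS=(444,230),creamA=(441,269),creamB=(485,259),cham=(252,230),pad=(277,229),flange=(342,240),handle=(363,222),mat=(400,230),pa=(316,148),pb=(388,150),cup=(277,158)),
     'side':dict(blue=(525,285),redL=(445,322),redS=(382,299),creamA=(345,325),creamB=(396,360),mat=(330,300),pad=(268,188),handle=(321,221),flange=(290,243))}[n]
    for k,(u,v) in pts.items(): print(n,k,X[v,u].round(4))
    hsv=cv2.cvtColor(im,cv2.COLOR_BGR2HSV)
    for k,lo,hi in [('red',(170,120,60),(180,255,255)),('red0',(0,150,60),(4,255,255)),('cream',(15,20,170),(35,110,255)),('blue',(95,40,100),(120,255,255))]:
        for o in rect(cv2.inRange(hsv,lo,hi)>0,0.012,c): print(n,k,{a:np.round(b,3) for a,b in o.items()})
im=cv2.imread('pics/top0.png')
cv2.imwrite('pics/crop0.png',cv2.resize(im[100:310,400:540],None,fx=4,fy=4,interpolation=cv2.INTER_CUBIC)[:,:560][:840][::1][0:600*2:1])
cv2.imwrite('pics/crop0.png',cv2.resize(im[110:300,400:560],None,fx=3,fy=3,interpolation=cv2.INTER_CUBIC))
E
```

```text
top blue [ 0.8271 -0.5458  0.029 ]
top redL [ 0.6164 -0.4856  0.0143]
top redS [ 0.5481 -0.3552  0.0119]
top creamA [ 0.4377 -0.3461  0.0125]
top creamB [ 0.4677 -0.4731  0.0094]
top cham [0.5362 0.1921 0.0174]
top pad [0.5403 0.1195 0.0232]
top flange [ 0.5139 -0.0652  0.012 ]
top handle [ 0.5598 -0.1204  0.0908]
top mat [ 0.5466 -0.2313 -0.0018]
top pa [0.7589 0.0105 0.0949]
top pb [ 0.7569 -0.1854  0.0948]
top cup [0.7505 0.131  0.0029]
top red0 {'px': array([488., 207.]), 'c': array([ 0.616, -0.484]), 'size': array([104.496,  63.663]), 'yaw': np.float64(1.501), 'n': np.int32(763)}
top red0 {'px': array([443., 228.]), 'c': array([ 0.55 , -0.352]), 'size': array([70.39 , 44.984]), 'yaw': np.float64(-0.253), 'n': np.int32(241)}
top cream {'px': array([317., 237.]), 'c': array([0.497, 0.013]), 'size': array([1701.693,  961.848]), 'yaw': np.float64(-1.57), 'n': np.int32(56001)}
top cream {'px': array([596., 183.]), 'c': array([ 0.695, -0.812]), 'size': array([47.708, 31.458]), 'yaw': np.float64(1.491), 'n': np.int32(80)}
top cream {'px': array([441., 269.]), 'c': array([ 0.438, -0.346
[... 4439 characters left out ...]
), 'c': array([0.396, 1.409]), 'size': array([414.43 , 112.767]), 'yaw': np.float64(1.48), 'n': np.int32(380)}
side blue {'px': array([ 2., 88.]), 'c': array([0.044, 1.338]), 'size': array([174.116,  29.266]), 'yaw': np.float64(1.396), 'n': np.int32(67)}
side blue {'px': array([  3., 138.]), 'c': array([-0.027,  0.95 ]), 'size': array([56.987, 25.567]), 'yaw': np.float64(1.394), 'n': np.int32(61)}
side blue {'px': array([321., 232.]), 'c': array([ 0.564, -0.101]), 'size': array([134.882,  92.68 ]), 'yaw': np.float64(-0.135), 'n': np.int32(445)}
side blue {'px': array([524., 286.]), 'c': array([ 0.834, -0.548]), 'size': array([112.329,  61.372]), 'yaw': np.float64(-0.499), 'n': np.int32(932)}
```

View pics/crop0.png

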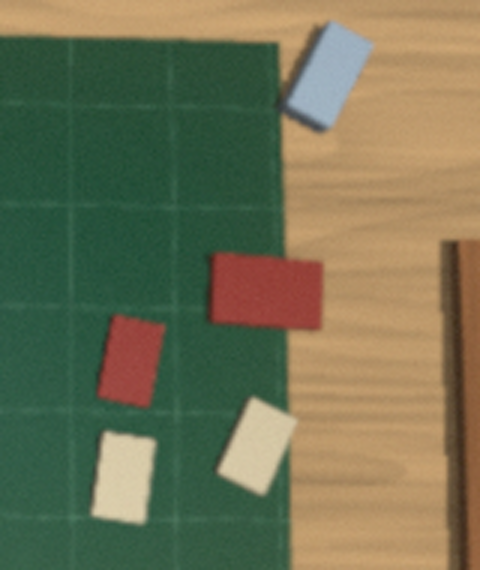

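Candidates, by top-view pixel:
- **Cream:** A (441,269) is 0.56 m from the base and B (485,259) is 0.67 m, so A is the one meant.
- **Red:** (444,230) is 80x50 mm and (488,207) is about 107x70 mm, so the smaller one at (444,230).
- **Blue (509,135):** it is 28 mm tall and about 100x45 mm, on the bare bench, so it is not a 12 mm plate.

Next I'll check for a hidden grey-green plate and measure the chamber, cover and plates with the wrist camera.

Run:
```python
from h import *
d=np.load('pics/top0.npy'); X=cloud(d,cam('top')); z=np.nan_to_num(X[...,2])
m=((z>0.007)).astype(np.uint8); m=cv2.morphologyEx(m,cv2.MORPH_OPEN,np.ones((3,3)))
n,l,s,ce=cv2.connectedComponentsWithStats(m)
for i in range(1,n):
    if s[i,4]>40: print(ce[i].round(),s[i],np.median(z[l==i]).round(3))
q=down(np.pi/2)
for i,(x,y) in enumerate([(0.47,0.12),(0.48,-0.11),(0.43,-0.34)]):
    for yaw in (np.pi/2,-np.pi/2):
        s=r.solve_ik([x,y,0.33],down(yaw)); print(i,yaw,s if s is None else np.round(s,2))
```

```text
[509. 135.] [493 117  30  37 624] 0.029
[274. 144.] [263 135  27  24 330] 0.057
[316. 150.] [308 142  16  18 237] 0.065
[386. 153.] [378 144  17  19 246] 0.064
[284. 158.] [275 150  16  14 101] 0.054
[277. 229.] [ 240  187   75   85 5618] 0.018
[362. 228.] [ 330  191   64   75 2482] 0.013
[580. 279.] [ 550  190   61  178 9924] 0.031
[488. 207.] [469 195  39  25 847] 0.015
[443. 230.] [433 215  22  30 486] 0.012
[333. 220.] [330 216   7   8  44] 0.01
[486. 258.] [473 243  25  32 455] 0.011
[441. 269.] [431 255  21  30 474] 0.012
[390. 262.] [386 257   8   9  44] 0.01
[352. 264.] [347 262  12   4  41] 0.011
[ 59. 393.] [ 40 386  37  14 393] 0.316
[315. 394.] [291 386  47  14 477] 0.012
[569. 395.] [542 387  49  13 390] 0.043
0 1.5707963267948966 [ 0.09  0.22  1.49 -0.    1.43 -1.48]
0 -1.5707963267948966 [ 0.09  0.22  1.49 -0.    1.43  1.66]
1 1.5707963267948966 [-0.38  0.23  1.47 -0.    1.44 -1.95]
1 -1.5707963267948966 [-0.38  0.23  1.47 -0.    1.44  1.19]
2 1.5707963267948966 [-0.81  0.34  1.32 -0.    1.48 -2.38]
2 -1.5707963267948966 [-0.81  0.34  1.32 -0.    1.48  0.76]
```

Run:
```python
from h import *
q=down(np.pi/2)
for i,(x,y) in enumerate([(0.50,0.12),(0.50,-0.11),(0.47,-0.34)]):
    r.reach([x,y,0.36],q); r.hold(0.2)
    im,d,c,st=shot('wrist',f'w1_{i}'); np.savez(f'pics/w1_{i}.npz',im=im,d=d,R=c[2],p=c[3])
    print(st['time_s'],st['eef_pos'])
```

```text
2.3417 [0.49980588 0.12063924 0.35992222]
3.5083 [ 0.50022643 -0.108624    0.36009337]
4.6833 [ 0.4707082  -0.33848407  0.36046531]
```

View pics/w1_0.png

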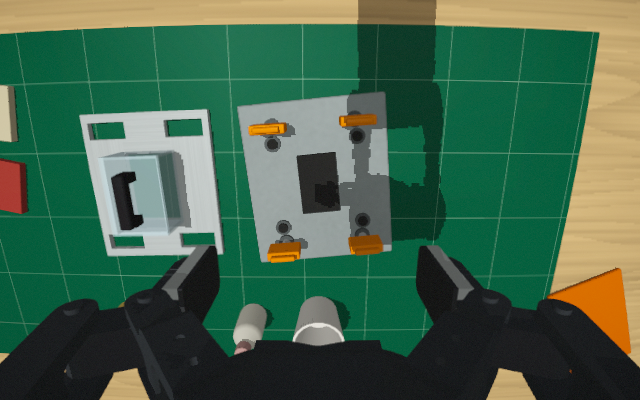

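View pics/w1_1.png

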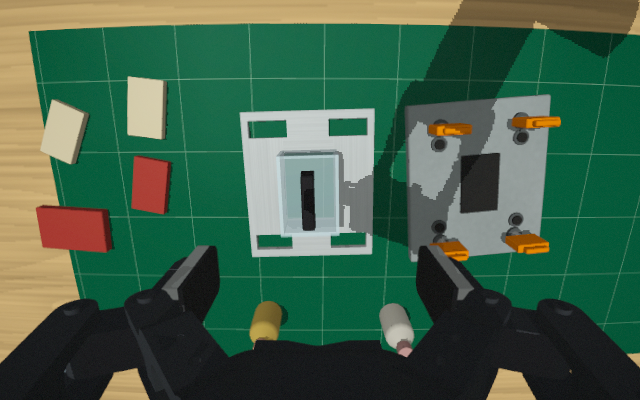

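View pics/w1_2.png

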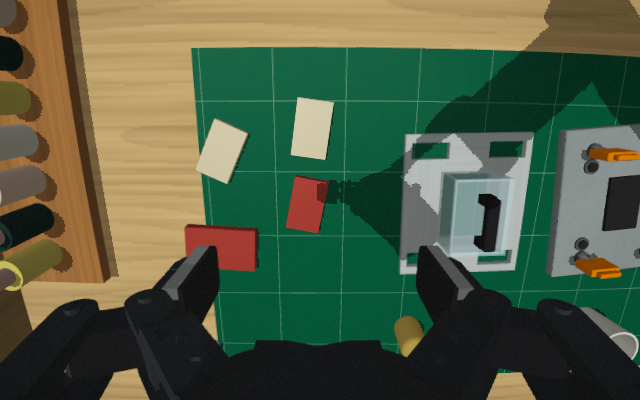

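Wrist view 0 shows the chamber with the black pad at (318,183) and keys at (268,129), (358,120), (284,253) and (366,244). View 2 shows the target cream at (312,128) and small red at (306,205). Next I'll fit the poses.

Run:
```python
from h import *
K,k1,_,_=cam('wrist',r.read_state())
def mar(P):
    (cx,cy),(a,b),an=cv2.minAreaRect((P*1000).astype(np.float32))
    if a<b: a,b,an=b,a,an+90
    return np.round([cx,cy,a,b],1),round(np.deg2rad((an+90)%180-90),4)
def load(i):
    f=np.load(f'pics/w1_{i}.npz'); c=(K,k1,f['R'],f['p']); return f['im'],f['d'],c,cloud(f['d'],c)
for i in (0,1):
    im,d,c,X=load(i); z=X[...,2]; hsv=cv2.cvtColor(im,cv2.COLOR_RGB2HSV)
    org=(cv2.inRange(hsv,(5,150,80),(20,255,255))>0)
    reg=np.zeros(z.shape,bool); 
    if i==0: reg[85:275,225:400]=1
    else: reg[85:275,400:575]=1
    base=reg&(z>0.013)&(z<0.022)&~org
    base=cv2.morphologyEx(base.astype(np.uint8),cv2.MORPH_OPEN,np.ones((3,3)))>0
    print('base',mar(X[base][:,:2]),np.median(z[base]))
    pad=reg&(im.max(2)<60)&(z>0.019)&(z<0.03)
    n,l,s,ce=cv2.connectedComponentsWithStats(pad.astype(np.uint8)); j=1+np.argmax(s[1:,4])
    print('pad',mar(X[l==j][:,:2]),np.median(z[l==j]),[{a:np.round(b,4) for a,b in o.items()} for o in rect(l==j,0.024,c)])
    tip=reg&org&(z>0.068)
    n,l,s,ce=cv2.connectedComponentsWithStats(tip.astype(np.uint8))
    for j in range(1,n):
        if s[j,4]>25: print(' key',ce[j].round(),mar(X[l==j][:,:2]),z[l==j].max().round(4))
for i in (0,1):
    im,d,c,X=load(i); z=X[...,2]
    reg=np.zeros(z.shape,bool); 
    if i==0: reg[100:265,75:228]=1
    else: reg[100:265,235:380]=1
    fl=reg&(z>0.006)&(z<0.015); fl=cv2.morphologyEx(fl.astype(np.uint8),cv2.MORPH_OPEN,np.ones((3,3)))>0
    print('flange',mar(X[fl][:,:2]),np.median(z[fl]))
    ha=reg&(z>0.078); print('handle',mar(X[ha][:,:2]),np.median(z[ha]),z[ha].max())
    bk=reg&(im.max(2)<45)&(z>0.07);print('handle',mar(X[bk][:,:2]),np.median(z[bk]))
    bx=reg&(z>0.055)&(z<0.072);print('box',mar(X[bx][:,:2]),np.median(z[bx]))
for i in (2,1):
    im,d,c,X=load(i); hsv=cv2.cvtColor(im,cv2.COLOR_RGB2HSV)
    for k,lo,hi in [('red0',(0,130,60),(6,255,255)),('red',(172,130,60),(180,255,255)),('cream',(15,20,120),(35,90,255))]:
        m=(cv2.inRange(hsv,lo,hi)>0); m[:, :100 if i==2 else 30]=0; m[:60]=0; m[250:]=0; m&=(X[...,2]>0.004)&(X[...,2]<.02)
        for o in rect(m,0.012,c): print(i,k,{a:np.round(b,4) for a,b in o.items()})
```

```text
base (array([540.5, 122.8, 233. , 201. ]), np.float64(0.0982)) 0.01784039499636647
pad (array([540. , 122.9,  83.2,  53.2]), np.float64(0.101)) 0.023868520407523103 [{'px': array([318., 182.]), 'c': array([0.5397, 0.1229]), 'size': array([83.3169, 53.1378]), 'yaw': np.float64(0.1004), 'n': np.int32(2186)}]
 key [358. 120.] (array([451.2, 170.4,  42.5,  12. ]), np.float64(-1.4966)) 0.0819
 key [266. 129.] (array([462.2,  59.2,  43.4,  12. ]), np.float64(-1.5493)) 0.0816
 key [366. 249.] (array([617.8, 186.2,  42.7,  11.1]), np.float64(-1.4966)) 0.0811
 key [283. 256.] (array([628.7,  75.6,  43.4,  10.8]), np.float64(-1.5085)) 0.0816
base (array([540.1, 122.6, 232.4, 202. ]), np.float64(0.0984)) 0.01786690085059639
pad (array([539.3, 121.6,  83.1,  54. ]), np.float64(0.0976)) 0.023814976896794765 [{'px': array([479., 182.]), 'c': array([0.5394, 0.1211]), 'size': array([83.4647, 54.0729]), 'yaw': np.float64(0.097), 'n': np.int32(2100)}]
 key [542. 122.] (array([451. , 169. ,  43.3,  12.2]), np.float64(-1.5418)) 0.0814
 key [454. 130.] (array([462.2,  58.3,  42.8,  11.8]), np.float64(-1.
[... 1431 characters left out ...]
0.4739]), 'size': array([79.9523, 49.9319]), 'yaw': np.float64(-0.4379), 'n': np.int32(1979)}
1 red0 {'px': array([150., 184.]), 'c': array([ 0.547 , -0.3514]), 'size': array([80.8269, 52.8147]), 'yaw': np.float64(-0.1868), 'n': np.int32(1866)}
1 red0 {'px': array([ 73., 228.]), 'c': array([ 0.616 , -0.4837]), 'size': array([114.1427,  70.1186]), 'yaw': np.float64(1.5198), 'n': np.int32(2855)}
1 cream {'px': array([145., 107.]), 'c': array([ 0.4374, -0.3457]), 'size': array([79.6318, 50.0788]), 'yaw': np.float64(-0.1294), 'n': np.int32(2045)}
1 cream {'px': array([ 62., 131.]), 'c': array([ 0.4691, -0.4737]), 'size': array([80.8876, 49.9418]), 'yaw': np.float64(-0.4273), 'n': np.int32(1814)}
```

Poses agree across views: chamber (0.540, 0.1227) yaw 0.099, cover (0.549, -0.1197) yaw 0.030, and no plates 0 or 3. Here is the enlarged crop to confirm which plates to use, then I'll pick the cream one.

```bash
cat >> h.py <<'E'
CH=np.array([0.540,0.1227]); CY=0.099
def st(): 
    s=r.read_state(); return round(s['time_s'],2),np.round(s['eef_pos'],4),round(s['grip_width'],4),np.round(s['contact_force'],1)
def pick(x,y,yaw):
    q=down(yaw-np.pi/2); command_gripper(0.07)
    r.reach([x,y,0.12],q); r.move_straight([x,y,0.05],speed=0.15)
    print('touch',r.move_straight([x,y,0.0265],speed=0.05,max_force=6),st())
    command_gripper(0.0,40); print('grip',st())
    r.move_straight([x,y,0.16],speed=0.2); print(st())
def place(x,y,yaw,zb):
    q=down(yaw-np.pi/2)
    r.reach([x,y,0.16],q); 
    print(st()); z=zb+0.0265
    r.move_straight([x,y,z+0.02],q,speed=0.15)
    print('down',r.move_straight([x,y,z-0.002],speed=0.03,max_force=5),st())
    command_gripper(0.066); print(st())
    r.move_straight([x,y,0.16],speed=0.2)
E
python3 - <<'E'
import cv2
im=cv2.imread('pics/w1_2.png')[85:280,170:350]; cv2.imwrite('pics/crop1.png',cv2.resize(im,None,fx=3,fy=3,interpolation=cv2.INTER_CUBIC))
E
```

```text
(no output)
```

View pics/crop1.png

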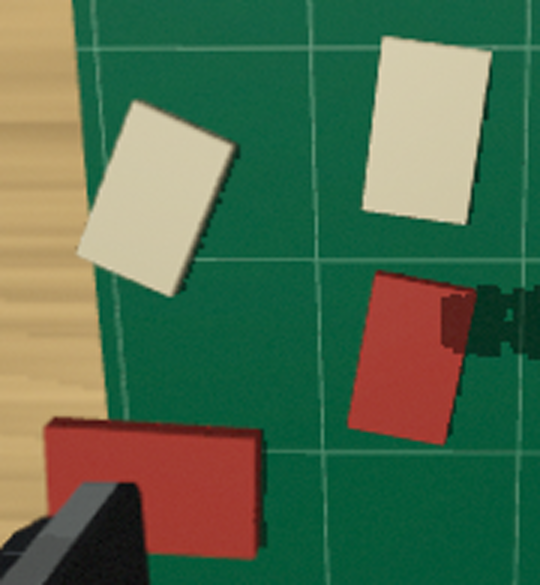

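The crop confirms it: the target cream is upper right at (427,130), nearest the robot (image up), and the small red is at (411,357). Picking the cream.

Run:
```python
from h import *
pick(0.4372,-0.346,-0.135)
shot('wrist','w2')
```

```text
touch False (8.99, array([ 0.4372, -0.346 ,  0.0263]), 0.0699, array([-0.2, -0.1,  0.3]))
grip (9.31, array([ 0.4375, -0.3463,  0.0271]), 0.0488, array([-0.6, -0.2,  4.2]))
(10.12, array([ 0.4366, -0.3454,  0.1588]), 0.0487, array([-0.3, -0.1, -2. ]))
```

View pics/w2.png

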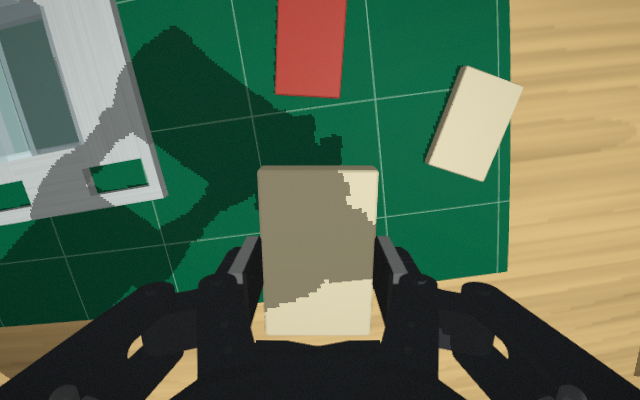

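The cream plate is held squarely (318,250). Placing it on the pad.

Run:
```python
from h import *
place(CH[0],CH[1],CY,0.024)
im,d,c,s=shot('wrist','w3')
im,d,c,s=shot('top','t3')
hsv=cv2.cvtColor(im,cv2.COLOR_RGB2HSV); X=cloud(d,c)
for k,lo,hi in [('red0',(0,130,60),(6,255,255)),('cream',(15,20,150),(35,110,255))]:
    m=(cv2.inRange(hsv,lo,hi)>0)&(X[...,2]>0.004)&(X[...,2]<.06)
    for o in rect(m,0.012,c): print(k,{a:np.round(b,4) for a,b in o.items()})
```

```text
(11.93, array([0.5403, 0.1217, 0.1599]), 0.049, array([ 0.1, -0.1, -0.9]))
down True (13.3, array([0.5398, 0.1227, 0.0511]), 0.0487, array([ 0.2, -0.9,  5.2]))
(13.62, array([0.5391, 0.1226, 0.0504]), 0.0662, array([-0.5,  0.2,  0.5]))
red0 {'px': array([488., 207.]), 'c': array([ 0.6173, -0.4837]), 'size': array([105.6597,  66.0497]), 'yaw': np.float64(1.5373), 'n': np.int32(814)}
red0 {'px': array([443., 230.]), 'c': array([ 0.5483, -0.3524]), 'size': array([77.6478, 49.9017]), 'yaw': np.float64(-0.1891), 'n': np.int32(464)}
cream {'px': array([279., 237.]), 'c': array([0.5197, 0.1176]), 'size': array([37.006 , 34.4056]), 'yaw': np.float64(0.0355), 'n': np.int32(139)}
cream {'px': array([485., 258.]), 'c': array([ 0.471 , -0.4742]), 'size': array([82.0883, 48.9559]), 'yaw': np.float64(-0.4364), 'n': np.int32(479)}
```

View pics/w3.png

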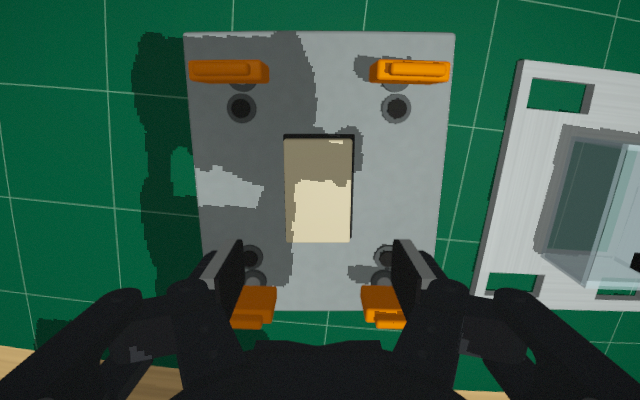

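The cream plate is on the pad at (318,190), and the red has not moved. Picking the red.

Run:
```python
from h import *
K,k1,_,_=cam('wrist',r.read_state())
pick(0.5466,-0.353,-0.19)
place(CH[0],CH[1],CY,0.036)
r.reach([0.52,0.12,0.3],down(CY-np.pi/2)); r.hold(0.2)
for k,name in enumerate(['wrist','top']):
    im,d,c,s=shot(name,f'{name}4')
    hsv=cv2.cvtColor(im,cv2.COLOR_RGB2HSV); X=cloud(d,c); z=X[...,2]
    m=((cv2.inRange(hsv,(0,130,30),(6,255,255))|cv2.inRange(hsv,(172,130,30),(180,255,255)))>0)&(z>0.03)&(z<.06)
    for o in rect(m,0.048,c): print(name,'red',{a:np.round(b,4) for a,b in o.items()},np.median(z[m]))
print(s['time_s'])
```

```text
touch False (17.61, array([ 0.5466, -0.353 ,  0.0263]), 0.0701, array([ 0.7, -1. , -0. ]))
grip (17.93, array([ 0.547 , -0.3533,  0.0272]), 0.0489, array([ 0.1, -1.1,  3.1]))
(18.74, array([ 0.5459, -0.3525,  0.1586]), 0.0486, array([ 0.3, -0.6, -1.5]))
(20.48, array([0.5405, 0.1218, 0.16  ]), 0.0489, array([-0.3, -0.5, -1.1]))
down True (21.77, array([0.5398, 0.1227, 0.0631]), 0.049, array([ 0.2, -0.5,  4.7]))
(22.08, array([0.5391, 0.1227, 0.0623]), 0.0658, array([-0.8,  0.5, -0.5]))
wrist red {'px': array([317., 143.]), 'c': array([0.5411, 0.1233]), 'size': array([78.8745, 49.68  ]), 'yaw': np.float64(0.1001), 'n': np.int32(3284)} 0.04777413848850076
top red {'px': array([275., 238.]), 'c': array([0.5153, 0.1196]), 'size': array([47.5909, 23.582 ]), 'yaw': np.float64(-1.4566), 'n': np.int32(133)} 0.04757689639011131
23.5917
```

View pics/wrist4.png

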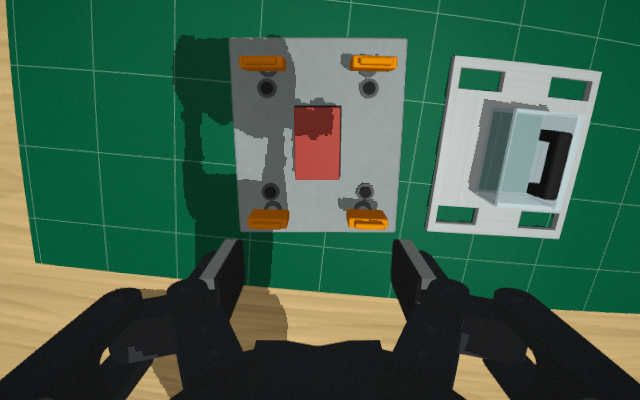

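View pics/top4.png

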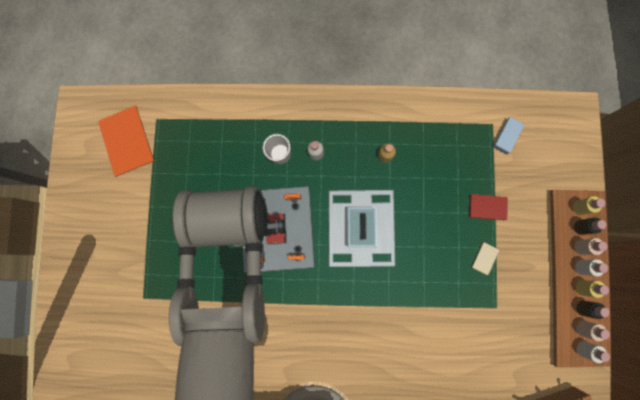

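The pile is square at (0.541, 0.123), yaw 0.100, level at 0.048, with no cream showing under the red. Now the cover.

Run:
```python
from h import *
q=down(0.030-np.pi/2); x,y=0.549,-0.1197
r.reach([x,y,0.2],q); command_gripper(0.06)
r.move_straight([x,y,0.12],speed=0.15)
print(r.move_straight([x,y,0.0955],speed=0.05,max_force=6),st())
command_gripper(0,100); print(st())
r.move_straight([x,y,0.24],speed=0.12); r.hold(0.3); print(st(), np.round(r.read_state()['torque'],2))
shot('wrist','w5'); shot('side','s5')
```

```text
False (26.23, array([ 0.549 , -0.1197,  0.0954]), 0.06, array([-0.3, -0. ,  0.1]))
(26.71, array([ 0.5492, -0.1198,  0.0961]), 0.0142, array([-0.8, -0.1,  4.6]))
(28.37, array([ 0.5489, -0.1197,  0.2397]), 0.0139, array([-0.1,  0.2, -5.8])) [0.02 0.03 0.02]
```

View pics/w5.png

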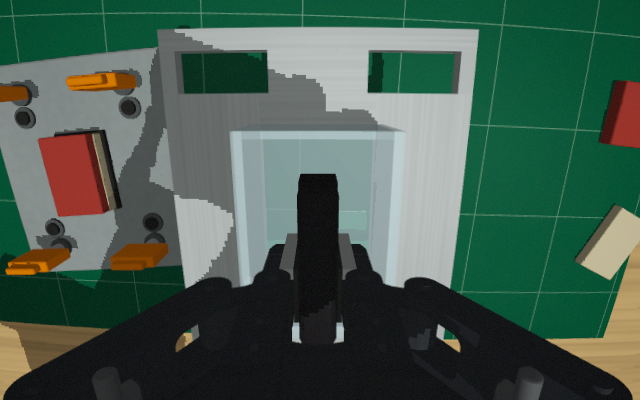

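View pics/s5.png

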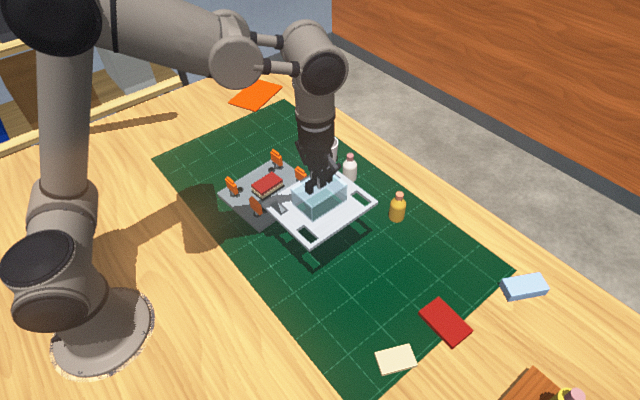

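The cover is held level. The cream edge next to the red in the wrist view deserves a check before I lower the cover.

Run:
```python
from h import *
im=cv2.imread('pics/s5.png')[140:240,205:325]; a=cv2.resize(im,None,fx=4,fy=4,interpolation=cv2.INTER_CUBIC)
c=cam('side')
def box(cx,cy,yaw,z):
    R=np.array([[np.cos(yaw),-np.sin(yaw)],[np.sin(yaw),np.cos(yaw)]])
    P=np.array([[40,25],[-40,25],[-40,-25],[40,-25]])/1000@R.T+[cx,cy]; return np.c_[P,np.full(4,z)]
for z in (.024,.036,.048):
    u=(proj(box(*CH,CY,z),c)-[205,140])*4; cv2.polylines(a,[u.round().astype(int)],True,(0,255,0) if z<.04 else (255,255,0),1)
im=cv2.imread('pics/w5.png')[110:230,20:150]
b=cv2.resize(im,None,fx=3,fy=3,interpolation=cv2.INTER_CUBIC); b=cv2.copyMakeBorder(b,0,400-360,0,0,cv2.BORDER_CONSTANT)
cv2.imwrite('pics/c5.png',np.hstack([a,b])[:, :800] if a.shape[1]+b.shape[1]<=800 else cv2.resize(np.hstack([a,b]),(800,366)))
```

```text
(no output)
```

View pics/c5.png

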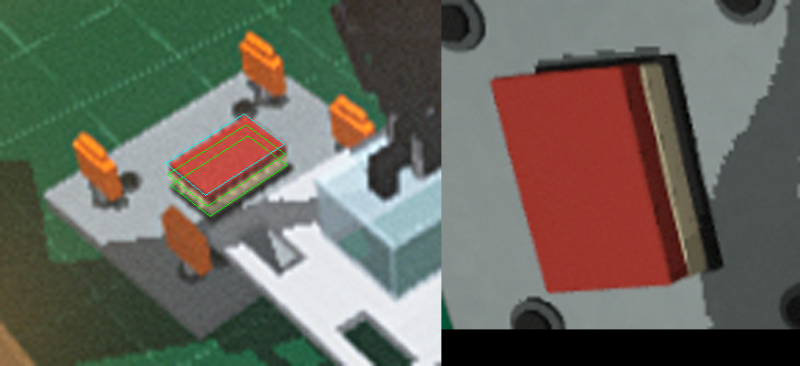

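The pile is square in the side crop: red top at (228,153) with the cream edge flush below, both matching the predicted outlines. Lowering the cover.

Run:
```python
from h import *
yaw=0.099-np.pi/2; q=down(yaw); x,y=CH[0],CH[1]+0.0002
r.move_straight([x,y,0.24],q,speed=0.12); r.hold(0.3); print(st())
print(r.move_straight([x,y,0.195],speed=0.08,max_force=8),st())
im,d,c,s=shot('wrist','w6')
```

```text
(30.94, array([0.54  , 0.1227, 0.24  ]), 0.0142, array([-0.1,  0.1, -5.2]))
False (31.65, array([0.5403, 0.1229, 0.1953]), 0.0139, array([ 0.7,  0.6, -4.8]))
```

View pics/w6.png

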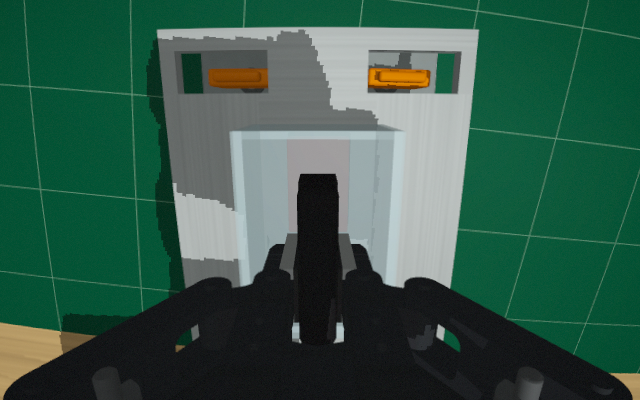

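The keys show symmetrically through the slots, at (238,77) and (399,77). Lowering.

Run:
```python
from h import *
x,y=CH[0],CH[1]+0.0002
print(r.move_straight([x,y,0.13],speed=0.06,max_force=8),st())
print(r.move_straight([x,y,0.1185],speed=0.02,max_force=6),st())
r.hold(0.2); print(st())
```

```text
False (32.93, array([0.5403, 0.1229, 0.1305]), 0.0141, array([-0., -1., -6.]))
True (33.52, array([0.5398, 0.1229, 0.1184]), 0.0142, array([-0.1,  0.1,  3.7]))
(33.72, array([0.5397, 0.1229, 0.118 ]), 0.0141, array([1.1, 0.8, 5.3]))
```

Run:
```python
from h import *
command_gripper(0.06); print(st())
x,y=CH
r.move_straight([x,y,0.25],speed=0.15)
r.reach([0.51,0.12,0.33],down(CY-np.pi/2)); r.hold(0.2)
im,d,c,s=shot('wrist','w7'); X=cloud(d,c); z=X[...,2]; np.savez('pics/w7.npz',im=im,d=d,R=c[2],p=c[3])
hsv=cv2.cvtColor(im,cv2.COLOR_RGB2HSV); org=(cv2.inRange(hsv,(5,150,60),(20,255,255))>0)
def mar(P):
    (cx,cy),(a,b),an=cv2.minAreaRect((P*1000).astype(np.float32))
    if a<b: a,b,an=b,a,an+90
    return np.round([cx,cy,a,b],1),round(np.deg2rad((an+90)%180-90),4)
near=(abs(X[...,0]-.54)<.16)&(abs(X[...,1]-.1227)<.14)
fl=near&(z>0.028)&(z<0.038)&~org; fl=cv2.morphologyEx(fl.astype(np.uint8),cv2.MORPH_OPEN,np.ones((3,3)))>0
print('flange',mar(X[fl][:,:2]),np.median(z[fl])); P=X[fl]; A=np.c_[P[:,:2],np.ones(len(P))]; print('tilt',np.linalg.lstsq(A,P[:,2],rcond=None)[0])
ha=near&(z>0.100)&(z<.13)&(abs(X[...,0]-.54)<.06)&(abs(X[...,1]-.1227)<.03); print('handle',mar(X[ha][:,:2]),np.median(z[ha]))
tip=near&org&(z>0.071)&(z<.09); n,l,s_,ce=cv2.connectedComponentsWithStats(tip.astype(np.uint8))
for j in range(1,n):
    if s_[j,4]>25: print(' key',ce[j].round(),mar(X[l==j][:,:2]),np.percentile(z[l==j],90).round(4))
print(s['time_s'])
shot('side','s7')
```

```text
(34.22, array([0.5386, 0.1228, 0.117 ]), 0.0601, array([-0.3, -0.3, -0.2]))
flange (array([539.9, 123.5, 217.2, 185.2]), np.float64(0.1004)) 0.03276545172880496
tilt [ 0.00044077 -0.00015762  0.03253777]
handle (array([540.4, 123.5,  69.4,  15.1]), np.float64(0.0978)) 0.11748164973315711
 key [264.  54.] (array([618.4, 186.5,  31.3,   7.9]), np.float64(-1.4147)) 0.0805
 key [373.  55.] (array([629.2,  75.3,  32.3,   9. ]), np.float64(-1.4611)) 0.0805
 key [270. 208.] (array([452.4, 169.7,  33.1,   7.4]), np.float64(-1.5233)) 0.0805
 key [367. 208.] (array([463.5,  57.5,  34.1,   6.5]), np.float64(-1.492)) 0.0801
35.8833
```

View pics/w7.png

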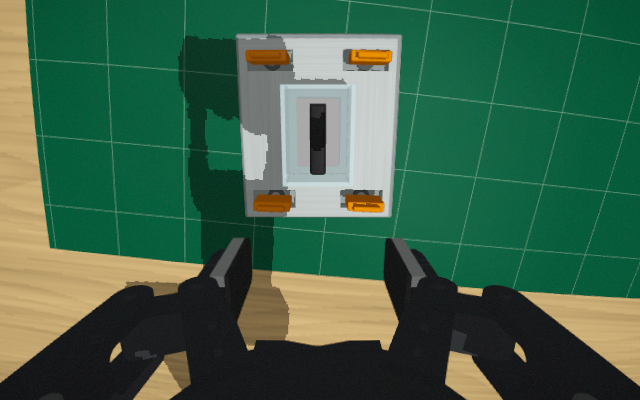

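View pics/s7.png

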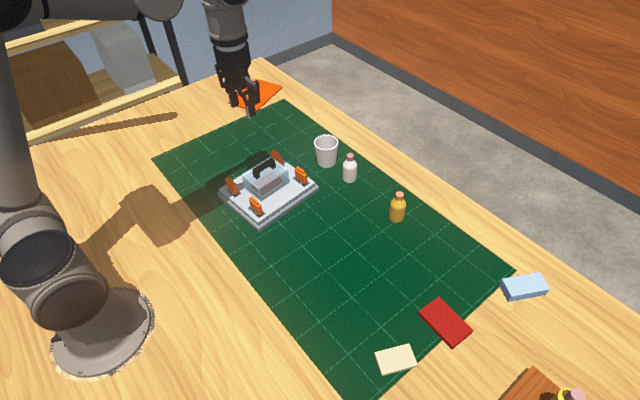

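The cover is seated level: flange (0.5399, 0.1235), yaw 0.100, handle about 110.5 mm. Starting with key 0, half way.

```bash
cat >> h.py <<'E'
KO=[(-.084,.056),(-.084,-.056),(.084,-.056),(.084,.056)]
def kpos(i):
    c,s=np.cos(CY),np.sin(CY); a,b=KO[i]; return np.array([CH[0]+.0003+c*a-s*b, CH[1]+s*a+c*b])
def turn(i,a,b,zg=0.070,op=0.028):
    x,y=kpos(i); z=zg-0.0033*a
    command_gripper(op)
    r.reach([x,y,0.17],down(CY-a)); 
    r.move_straight([x,y,0.10],speed=0.2)
    t=r.move_straight([x,y,z],speed=0.06,max_force=8); print('key',i,'touch',t,st())
    if t: r.move_straight([x,y,0.17]); raise SystemExit('touched')
    command_gripper(0.0,70); print(' grip',st())
    n=max(1,int(np.ceil(abs(b-a)/0.26)))
    for th in np.linspace(a,b,n+1)[1:]:
        j=r.solve_ik([x,y,zg-0.0033*th],down(CY-th)); r.movej(j)
    r.hold(0.2); s=r.read_state(); print(' turned',st(),'yaw err',np.round((Ro.from_quat(down(CY-b)).inv()*Ro.from_quat(s['eef_rot'])).as_rotvec(),3),np.round(s['torque'],2))
    command_gripper(op)
    r.move_straight([x,y,0.17],speed=0.2)
def mar(P):
    (cx,cy),(a,b),an=cv2.minAreaRect((P*1000).astype(np.float32))
    if a<b: a,b,an=b,a,an+90
    return np.round([cx,cy,a,b],1),round(np.deg2rad((an+90)%180-90),4)
def look(tag):
    r.reach([0.51,0.12,0.33],down(CY-np.pi/2)); r.hold(0.2)
    im,d,c,s=shot('wrist',tag); X=cloud(d,c); z=X[...,2]
    hsv=cv2.cvtColor(im,cv2.COLOR_RGB2HSV); org=(cv2.inRange(hsv,(5,150,50),(20,255,255))>0)
    near=(abs(X[...,0]-.54)<.16)&(abs(X[...,1]-.1227)<.14)
    fl=near&(z>0.022)&(z<0.038)&~org; fl=cv2.morphologyEx(fl.astype(np.uint8),cv2.MORPH_OPEN,np.ones((3,3)))>0
    P=X[fl&(z>.026)]; A=np.c_[P[:,:2],np.ones(len(P))]
    print('flange',mar(P[:,:2]),np.median(P[:,2]).round(4),'tilt',np.linalg.lstsq(A,P[:,2],rcond=None)[0][:2].round(4))
    ha=near&(z>0.100)&(z<.13)&(abs(X[...,0]-.54)<.06)&(abs(X[...,1]-.1227)<.03); print('handle',mar(X[ha][:,:2]),np.median(z[ha]).round(4))
    for i in range(4):
        k=kpos(i); m=org&(np.hypot(X[...,0]-k[0],X[...,1]-k[1])<.03)&(z>.064)
        p=X[m]; zt=np.percentile(p[:,2],95); p=p[p[:,2]>zt-.006]
        w=p[:,:2]-p[:,:2].mean(0); v=np.linalg.svd(w,full_matrices=False)[2][0]; an=np.arctan2(v[1],v[0])
        th=(np.pi/2+CY-an+np.pi/2)%np.pi-np.pi/2
        print(' key',i,'theta',round(th if th>-.4 else th+np.pi,3),'len',mar(p[:,:2])[0],'top',zt.round(4),'theta_z',round((.080-zt)/.0033,2))
    print('t',s['time_s'])
E
python3 - <<'E'
from h import *
print([np.round(r.solve_ik([*kpos(i),z],down(CY-a)),2) for i in range(4) for z,a in ((.17,0),(.07,0),(.065,1.5))])
turn(0,0,0.78); look('w8')
E
```

```text
[array([ 0.2 ,  0.36,  1.76, -0.  ,  1.02,  0.1 ]), array([ 0.2 ,  0.51,  1.87, -0.  ,  0.76,  0.1 ]), array([ 0.2 ,  0.52,  1.87, -0.  ,  0.75,  1.6 ]), array([-0.04,  0.33,  1.81, -0.  ,  1.  , -0.14]), array([-0.04,  0.49,  1.91, -0.  ,  0.74, -0.14]), array([-0.04,  0.5 ,  1.92, -0.  ,  0.73,  1.36]), array([-0.  ,  0.61,  1.32, -0.  ,  1.21, -0.1 ]), array([-0.  ,  0.72,  1.42, -0.  ,  1.  , -0.1 ]), array([-0.  ,  0.73,  1.42, -0.  ,  0.99,  1.4 ]), array([ 0.17,  0.63,  1.28, -0.  ,  1.23,  0.08]), array([ 0.17,  0.74,  1.38, -0.  ,  1.02,  0.08]), array([ 0.17,  0.75,  1.38, -0.  ,  1.01,  1.58])]
key 0 touch False (38.85, array([0.4512, 0.1701, 0.0699]), 0.0282, array([-0.2,  0.3, -0.5]))
 grip (39.13, array([0.4521, 0.1703, 0.0705]), 0.0107, array([3.1, 0.3, 1.3]))
 turned (40.41, array([0.4525, 0.1703, 0.068 ]), 0.0107, array([4.2, 1.2, 1.2])) yaw err [-0.002  0.002 -0.003] [ 0.05 -0.86 -0.11]
flange (array([540.2, 123.5, 215.9, 185. ]), np.float64(0.1015)) 0.0326 tilt [ 0.0034 -0.002 ]
handle (array([539.9, 123.6,  69.6,  16. ]), np.float64(0.0988)) 0.1173
 key 0 theta 0.791 len [451.9 169.8  31.6   6.8] top 0.0779 theta_z 0.65
 key 1 theta 0.049 len [463.1  58.9  31.4   6.6] top 0.0803 theta_z -0.08
 key 2 theta 0.021 len [629.   75.9  31.7   7.1] top 0.0807 theta_z -0.2
 key 3 theta 0.004 len [618.  186.6  31.2   7.2] top 0.0805 theta_z -0.16
t 42.325
```

View pics/w8.png

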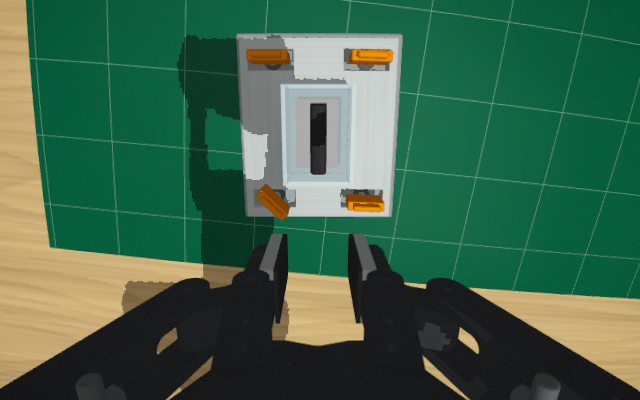

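Key 0 at (272,202) reads 0.79 rad, clockwise as intended. Next is key 2, its diagonal.

Run:
```python
from h import *
turn(2,0,0.78); look('w9')
```

```text
key 2 touch False (45.21, array([0.6295, 0.0753, 0.0699]), 0.028, array([0. , 0.2, 0.4]))
 grip (45.49, array([0.6303, 0.0753, 0.0707]), 0.0107, array([ 2.1, -0.3, -0. ]))
 turned (46.77, array([0.6308, 0.0753, 0.0681]), 0.0106, array([5.4, 1.7, 0.6])) yaw err [-0.003  0.002 -0.003] [ 0.11 -0.94 -0.18]
flange (array([538.6, 124.3, 216.6, 185.5]), np.float64(0.0986)) 0.0322 tilt [0.0003 0.    ]
handle (array([538.8, 124.1,  69.9,  15.2]), np.float64(0.1024)) 0.1169
 key 0 theta 0.786 len [452.1 170.   31.4   6.8] top 0.0777 theta_z 0.69
 key 1 theta 0.052 len [463.1  58.5  31.7   6.7] top 0.0801 theta_z -0.04
 key 2 theta 0.772 len [629.6  75.6  31.4   7.6] top 0.078 theta_z 0.6
 key 3 theta -0.018 len [617.9 186.7  31.5   6.6] top 0.0807 theta_z -0.2
t 48.7917
```

View pics/w9.png

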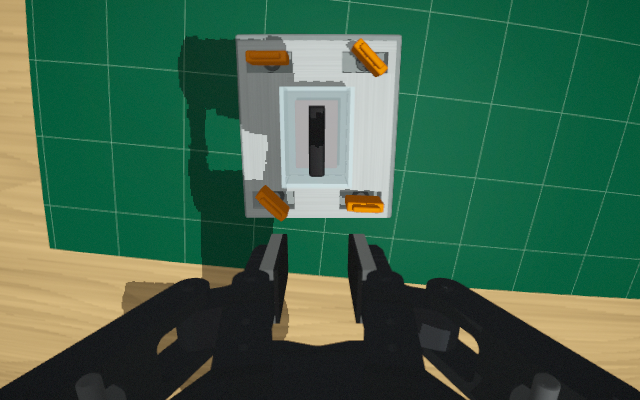

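Keys 0 and 2 are at about 0.78, the flange is level and shifted about 1 mm. Now keys 1 and 3.

Run:
```python
from h import *
turn(1,0,0.78); turn(3,0,0.78); look('w10')
```

```text
key 1 touch False (51.71, array([0.4623, 0.0587, 0.0699]), 0.028, array([-0.1, -0.7,  0.8]))
 grip (51.99, array([0.4631, 0.0587, 0.0705]), 0.0106, array([2.4, 0.3, 1.2]))
 turned (53.27, array([0.4634, 0.0587, 0.0679]), 0.0108, array([5.2, 1.8, 2.6])) yaw err [-0.002  0.002 -0.006] [ 0.29 -0.83 -0.15]
key 3 touch False (56.43, array([0.6184, 0.1868, 0.0698]), 0.0278, array([-0.1,  0.3, -0.1]))
 grip (56.72, array([0.6193, 0.1869, 0.0707]), 0.0103, array([3.4, 0.9, 0. ]))
 turned (57.99, array([0.6199, 0.1868, 0.0681]), 0.0106, array([ 6.8,  0.4, -0.9])) yaw err [-0.003  0.003 -0.004] [ 0.15 -1.04 -0.13]
flange (array([538.5, 124.1, 216.7, 185.2]), np.float64(0.1003)) 0.0322 tilt [ 0.0005 -0.0001]
handle (array([538.9, 124.1,  69.7,  16. ]), np.float64(0.1033)) 0.1169
 key 0 theta 0.785 len [451.8 169.6  31.5   7.1] top 0.0778 theta_z 0.66
 key 1 theta 0.786 len [463.1  58.6  31.6   6.7] top 0.0779 theta_z 0.62
 key 2 theta 0.762 len [629.4  75.6  31.5   7.9] top 0.0781 theta_z 0.57
 key 3 theta 0.788 len [618.7 186.3  31.    6.6] top 0.0779 theta_z 0.63
t 60.0
```

View pics/w10.png

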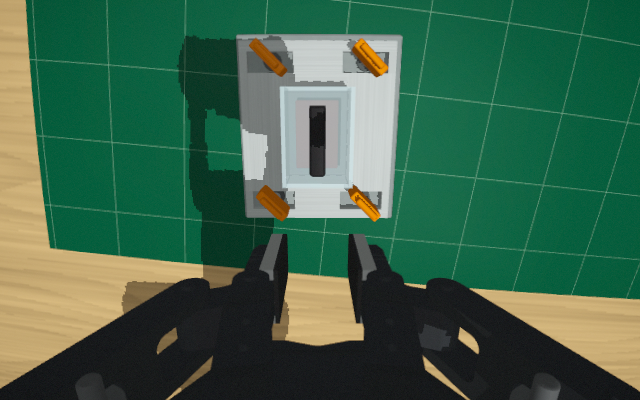

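All four keys are about half way (0.76-0.79). Second round: keys 0 and 2 to home.

Run:
```python
from h import *
turn(0,0.78,1.48); turn(2,0.78,1.48); look('w11')
```

```text
key 0 touch True (62.08, array([0.4507, 0.1704, 0.0671]), 0.0283, array([-1.7,  1.6, 10.5]))touched
```

On key 0, 10 N of contact stopped the move 0.3 mm above its target. At 45° the jaw line points at the box corner. First I'll check whether anything moved.

Run:
```python
from h import *
look('w11')
```

```text
flange (array([538.6, 124. , 216.2, 185.4]), np.float64(0.0983)) 0.0322 tilt [0.0005 0.    ]
handle (array([539. , 123.9,  69.4,  15.2]), np.float64(0.0995)) 0.117
 key 0 theta 0.79 len [451.9 169.9  31.5   6.7] top 0.078 theta_z 0.62
 key 1 theta 0.781 len [462.9  58.6  31.7   6.7] top 0.0779 theta_z 0.63
 key 2 theta 0.771 len [629.5  75.8  31.5   7.6] top 0.0781 theta_z 0.57
 key 3 theta 0.792 len [618.5 186.6  30.9   6.6] top 0.078 theta_z 0.61
t 63.85
```

View pics/w11.png

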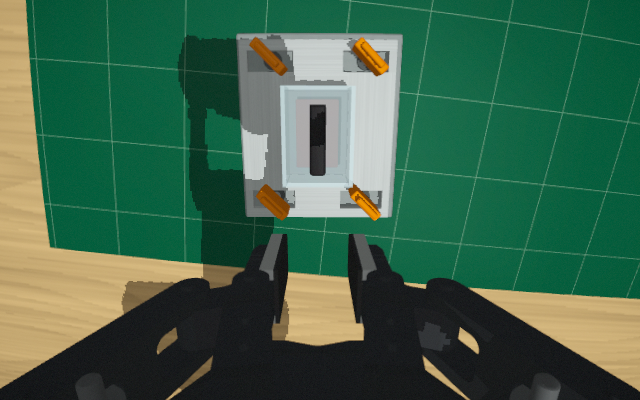

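Nothing moved. I'll regrip 5 mm higher with a narrower opening, and use the measured key centre (+1 mm in x).

```bash
sed -i 's/CH\[0\]+.0003+c/CH[0]+.0010+c/' h.py
python3 - <<'E'
from h import *
turn(0,0.78,1.48,zg=0.075,op=0.022); look('w12')
E
```

```text
key 0 touch False (65.98, array([0.4518, 0.1701, 0.0723]), 0.0221, array([-0.1, -0.4,  0.2]))
 grip (66.23, array([0.4524, 0.1699, 0.0728]), 0.0103, array([ 1.7, -2. ,  0. ]))
 turned (67.43, array([0.4524, 0.1699, 0.0706]), 0.0104, array([ 1.8, -4.6,  4.1])) yaw err [-0.     0.001 -0.007] [-0.86 -0.37 -0.2 ]
flange (array([538.3, 124.3, 217. , 185.3]), np.float64(0.0999)) 0.0312 tilt [ 0.0085 -0.0073]
handle (array([538.1, 125. ,  69. ,  15.2]), np.float64(0.1011)) 0.1159
 key 0 theta 1.476 len [451.9 170.1  32.4   7.3] top 0.0757 theta_z 1.29
 key 1 theta 0.789 len [462.9  58.9  31.5   6.8] top 0.0778 theta_z 0.67
 key 2 theta 0.775 len [629.4  75.7  31.4   7.2] top 0.0781 theta_z 0.59
 key 3 theta 0.799 len [618.5 186.5  30.9   6.9] top 0.0778 theta_z 0.65
t 69.3
```

Key 0 is home at 1.48. Next is key 2.

Run:
```python
from h import *
turn(2,0.78,1.48,zg=0.075,op=0.022); look('w13')
```

```text
key 2 touch False (71.53, array([0.6301, 0.0752, 0.0722]), 0.0219, array([1.1, 0. , 0.1]))
 grip (71.78, array([0.6307, 0.075 , 0.0729]), 0.0105, array([ 1.3, -2.1,  1. ]))
 turned (72.97, array([0.6308, 0.0749, 0.0707]), 0.0105, array([ 3.6, -3.3,  2.2])) yaw err [-0.001  0.002 -0.005] [-0.59 -0.55 -0.14]
flange (array([538.3, 124.1, 216.6, 185. ]), np.float64(0.0968)) 0.0302 tilt [0.0002 0.    ]
handle (array([538.6, 123.9,  70.4,  15.3]), np.float64(0.099)) 0.1149
 key 0 theta 1.483 len [452.  170.2  31.8   7.3] top 0.0759 theta_z 1.24
 key 1 theta 0.788 len [462.6  58.8  31.6   7. ] top 0.078 theta_z 0.62
 key 2 theta 1.49 len [629.9  75.5  32.2   7.3] top 0.0759 theta_z 1.23
 key 3 theta 0.786 len [618.8 186.5  31.3   6.6] top 0.0779 theta_z 0.63
t 74.9333
```

View pics/w13.png

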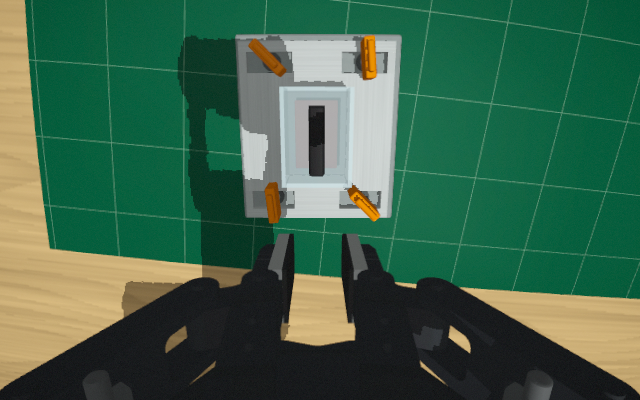

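Keys 0 and 2 read 1.48 and 1.49, and the flange is level. Last pair: keys 1 and 3.

Run:
```python
from h import *
turn(1,0.78,1.48,zg=0.075,op=0.022); turn(3,0.78,1.48,zg=0.075,op=0.022); look('w14')
im,d,c,s=shot('top','t14'); shot('side','s14')
X=cloud(d,c); print('bystanders now',X[148,316].round(3),X[150,388].round(3))
```

```text
key 1 touch False (77.18, array([0.4629, 0.0586, 0.0722]), 0.0221, array([ 0.2, -0.4,  0.3]))
 grip (77.43, array([0.4634, 0.0585, 0.0728]), 0.0101, array([ 0.1, -2.5,  1. ]))
 turned (78.63, array([0.4634, 0.0585, 0.0704]), 0.0106, array([ 1.6, -4.7,  4.1])) yaw err [-0.001  0.001 -0.005] [-0.82 -0.34 -0.08]
key 3 touch False (81.71, array([0.619 , 0.1868, 0.0722]), 0.0218, array([ 0.4, -0.5,  1. ]))
 grip (81.96, array([0.6197, 0.1865, 0.0729]), 0.0102, array([ 1.8, -2.2,  1.1]))
 turned (83.16, array([0.6199, 0.1864, 0.0707]), 0.0102, array([ 4.4, -4. ,  0.9])) yaw err [-0.001  0.002 -0.007] [-0.52 -0.62 -0.13]
flange (array([538.5, 124.1, 216.7, 185.5]), np.float64(0.0956)) 0.03 tilt [0.0002 0.0004]
handle (array([539.2, 124.2,  69.1,  15.9]), np.float64(0.1022)) 0.1148
 key 0 theta 1.472 len [452.1 170.2  30.9   7.3] top 0.0756 theta_z 1.33
 key 1 theta 1.473 len [462.7  58.6  32.1   7. ] top 0.0757 theta_z 1.31
 key 2 theta 1.492 len [629.5  75.4  31.1   7.4] top 0.0759 theta_z 1.24
 key 3 theta 1.505 len [618.8 186.4  32.    7.4] top 0.0758 theta_z 1.28
t 85.1167
bystanders now [0.759 0.01  0.095] [ 0.758 -0.186  0.091]
```

View pics/w14.png

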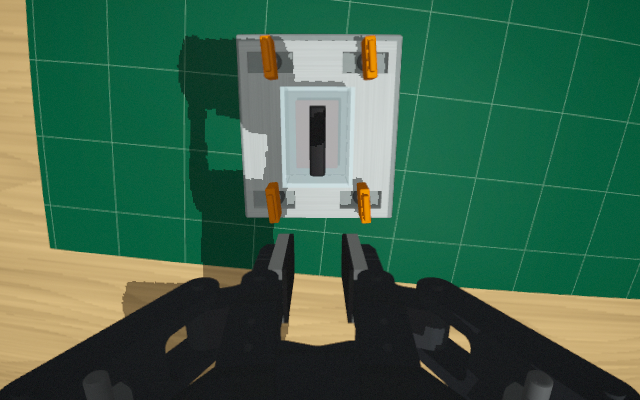

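View pics/s14.png

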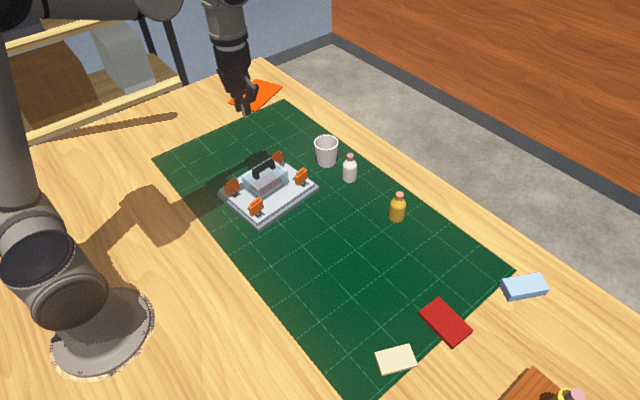

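All four keys are home, the handle centre is at about 107.8 mm, and the flange is level. The robot is clear, so I'm handing the job in.

```bash
python3 -c "
from workcell import r
r.finish_job(); print(r.read_state()['time_s'])"
```

```text
the job is handed in; nothing more can be done
the job is handed in; nothing more can be done
```

The job is handed in at about 85 s on the robot's clock. The two plates present are piled on the pad, the cover is on, and all four keys are home. No verdict was reported.

- **Plates:** Only two of the four were there. I used the cream one nearest the robot and the smaller red one. Before the cover went on, the red measured about 1 mm and under 0.01 rad off the pad centre. The cream under it was flush by eye in a side crop.
- **Keys:** I turned 0, 2, 1 and 3 to about 0.78 rad, then 0, 2, 1 and 3 home. The final readings were 1.47, 1.47, 1.49 and 1.51 rad for keys 0 to 3.
- **Cover:** It ended within 2 mm and 0.01 rad of the base, with tilt under 0.001 rad. The handle centre is about 108 mm above the bench.
- **Bystanders:** Depth checks put both bottles where they started. The cup was judged only by eye in the pictures, where it had not moved.

**Checks that disagreed or fell short:**
- **Contact while regripping:** On the first try to regrip key 0 for round two, the tool met about 10 N, probably against the cover's box corner. Nothing had moved, so I regripped higher with a narrower opening.
- **Key angles from height:** Angles worked out from the key-top heights read about 0.15 to 0.25 rad lower than those from the blade direction. They were low by a similar amount when half way, so I put this down to height offset.
- **Plates after the cover:** I did not measure the pile again once the cover was on. Through the clear roof it looked centred.

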